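# Balance a lamp plate with the brass weights

### The job

The white star-shaped lamp plate lying on one pan of the blue balance should weigh 300 g. Check it: stand the 200 g weight (red knob) and the 100 g weight (blue knob), in either order, upright on the empty pan, so that the beam comes level and stays there with only those two weights on that pan.

Things in the scene. Friction and masses are not known exactly. Their poses are not given: they have to be found in the camera images.
- beam (a joint): Beam of the blue two-pan balance, 340 mm long, in rad: 0 is level (red pointer at the black mark); -0.12, as it starts, is the stop with the plate's pan down and the empty pan up; +0.12 is the other stop. It leaves its stop only when the two loads are within about 60 g, and settles in about a second. The pans stay horizontal; where on its pan a weight stands makes no difference.
- weight_pan (a point): Centre of the floor (upper face) of the empty weight pan, on the robot's right (-y) end of the balance: round, steel, 144 mm inside, its rim 6 mm above the floor. At the start the floor is 151 mm above the table; it sinks 19 mm as the beam levels. z is up, y runs along the beam to the other pan, 320 mm away, which bears the white plate (104 mm across, 16 mm thick).
- w200_center (a point): Centre, half-way up, of the 200 g weight: upright brass cylinder 28 mm in diameter, 34 mm tall, with a red knob 20 mm in diameter on top, 50 mm tall in all; z is its upright axis. It stands in a row of three weights, about 70 mm apart, on a tan board 18 mm thick; the row runs along y within 12 degrees, plus small offsets, and its order changes.
- w100_center (a point): Centre, half-way up, of the 100 g weight: upright brass cylinder 22 mm in diameter, 28 mm tall, with a blue knob 16 mm in diameter on top, 42 mm tall in all; z is its upright axis. It stands in the same row. The third weight there, 18 mm in diameter with a yellow knob, is 50 g and is not needed.

How it is judged:
At the end, for the whole second after the job is handed in: The 200 g and 100 g weights both stand on the floor of the weight pan, inside its rim (centres within 70 mm of the pan's centre, between 10 and 40 mm above its floor), upright within 14 degrees, and the beam is at rest (below 0.06 rad/s) and level within 0.045 rad (2.6 degrees) (value of joint beam between -0.045 and 0.045 rad and velocity of joint beam between -0.06 and 0.06 rad/s and horizontal distance between each of w200_center, w100_center and weight_pan below 0.07 m and z of w200_center in the frame of weight_pan between 0.01 and 0.04 m and angle between each of w200_center, w100_center's own z axis and vertical below 0.25 rad and z of w100_center in the frame of weight_pan between 0.01 and 0.04 m); the robot touches nothing.
It also fails if it takes over 58 s, if anything falls off the work surface, if the arm or the gripper's body presses on something with over 40 N, if the wrist force passes 120 N, or if a joint passes its speed limit or range.

### The arm

A 7-joint arm with a two-finger parallel gripper is mounted at the origin on the work surface. World frame = base frame: x ahead of the robot, y to its left, z up, the work surface at z = 0. Lengths are in m, angles in rad, forces in N, time in s.
With the tool pointing down it reaches from about 0.4 to 0.9 m from the base axis. Payload 5.5 kg.
Tool frame: the origin (TCP) lies between the finger pads; the fingertips stand 11 mm ahead of it and the grasp point (between the pads) lies 8 mm behind it; z points along the fingers, x is the direction in which the jaws open and shut, and the axes are right-handed (so a half turn about z gives the same grasp; the last joint's range is limited). The gripper opens to 85 mm and grips with 20 to 120 N. Pads are 22 mm wide; open, the fingers measure 114 mm over their backs; the gripper's body (76 mm by 85 mm) begins 54 mm behind the grasp point. The pads swing forward as they close: fully open they stand 13 mm farther back than shut.
Start: joints at [1.518, 0.501, -0.427, 1.55, 0.221, 1.138, -0.21], TCP at [0.202, -0.618, 0.242] pointing down, gripper open.
Joint ranges: [-2.88, 2.88], [-0.31, 2.03], [-1.54, 1.56], [0.2, 2.42], [-1.41, 4.55], [0.19, 2.02], [-2.57, 2.57]. Speed limits (rad/s): [2.57, 2.57, 3.14, 3.14, 3.14, 3.14, 3.14].

### API

Orientations are given as a rotation vector (axis times angle).
In Python, from station import manip gives the robot as it stands.
- The arm moves only by the tool carry_out, never from a script. Its argument "rows" is one flat list of numbers, 7 for each row, row after row: the shift along the tool's x, y, z in mm, then the turn, a rotation vector about the tool's x, y, z in degrees, then the opening in per cent of the stroke, from 0 (shut) to 100 (fully open). A call has 1 to 10 rows; each row shifts and turns the pose as measured when the row begins, along the tool's axes as they then stand; what a row does not reach is not made up. A row lasts 1/12 s, in which the tool goes at most 41.7 mm and 7.16 degrees, less where a joint would pass 70% of its speed; a pose out of reach is approached as far as the arm can. A call is refused whole if a number of a shift passes 41.7 or a number of a turn 7.16, either way. A call with a gripper value outside its range is refused whole. The fingers move at their own pace and stop on an object; "squeeze" is the grip in N (left out, the last holds). Time passes only in rows, so rows that do not move let the fingers close. It gives the time, the measured TCP pose, the force and the opening at its end, in the units of the state.
- manip.read_state(): the state, without advancing time (a new reading comes with each control period).
- manip.camera(name): name is "scene" or "top"; returns the picture (384x512x3 uint8, red, green, blue); there is no depth.
- manip.camera_info(name): a dict with "camera_matrix" (3x3 intrinsics, pixels), "position" and "orientation" of the camera in the world. Camera axes: x right, y down, z forward; pixel columns grow to the right and rows downward; lengths in m; the calibration is good to about 2 mm. A picture is of the moment at which its call begins. camera_info takes no time and is no camera call.
- manip.close_job(): hands the job in, once; it reports no verdict.
The state is a dict: "t": time; "joint_positions": joint angles; "joint_vel": joint speeds; "joint_torque": joint torques, N m; "position": TCP position; "eef_rot": TCP orientation; "ft_force": force on the tool from outside, world axes, zero at the start; "moment": the same for the moment, N m; "gripper_width": finger opening in m.
Only numpy, scipy, OpenCV 4.12 (cv2) and the standard library are available. Lean on these libraries where they do the work, as an engineer would, in place of code of your own. Each camera call takes 0.05 s, during which the arm holds its last target.

## Working session

There is one attempt and no reset: what is moved stays moved. The work goes in short steps, Python scripts to look and compute and a tool call to move; the robot and the scene stay as the last step left them, time stands still between calls to the robot, and variables do not carry over. Pictures are saved under pics/ and viewed, and the job is handed in when it is done.

Besides the shell and the picture viewer there is one more tool, called after "Request:" in YAML: its name, and indented under it one key for each argument. carry_out: Moves the arm, as the interface text tells. Its arguments: {"type":"object","properties":{"rows":{"type":"array","items":{"type":"number"}},"squeeze":{"type":"number"}},"required":["rows"]}

```bash
mkdir -p pics; ls; python3 - <<'E'
from station import manip
import cv2,numpy as np
for n in ["scene","top"]:
    im=manip.camera(n); cv2.imwrite(f"pics/{n}0.png",im[:,:,::-1]); 
    i=manip.camera_info(n); print(n,i)
s=manip.read_state(); print(s)
E
```

```text
pics
scene {'camera_matrix': array([[377.32228572,   0.        , 254.03630122],
       [  0.        , 377.32228572, 187.55238118],
       [  0.        ,   0.        ,   1.        ]]), 'position': array([ 0.81100527, -0.61010134,  0.6247463 ]), 'orientation': array([-2.23333472, -0.58210463,  0.26185347])}
top {'camera_matrix': array([[375.85678831,   0.        , 260.60410575],
       [  0.        , 375.85678831, 191.57180331],
       [  0.        ,   0.        ,   1.        ]]), 'position': array([ 0.49270177, -0.10298285,  0.8211448 ]), 'orientation': array([-2.14105397,  2.1862777 , -0.07845321])}
{'t': 0.1, 'joint_positions': array([ 1.51819081,  0.50174419, -0.42678747,  1.55127617,  0.22082959,
        1.1383169 , -0.21029865]), 'joint_vel': array([-0.00066635, -0.00267041, -0.00131379, -0.0014554 , -0.00012139,
       -0.00160249, -0.00014786]), 'joint_torque': array([-1.19524708e-02, -5.70799005e+01, -5.83916634e+00, -2.81743723e+01,
        1.04618567e-02,  5.59973472e-03,  6.50172660e-05]), 'position': array([ 0.20164026, -0.61733295,  0.24139633]), 'eef_rot': array([-2.54232795e+00,  1.84385434e+00,  2.12207035e-03]), 'ft_force': array([-0.51104163, -0.95218286,  0.15637111]), 'moment': array([-0.01388862, -0.0523644 ,  0.09315   ]), 'gripper_width': 0.08500617147306984}
```

View pics/scene0.png

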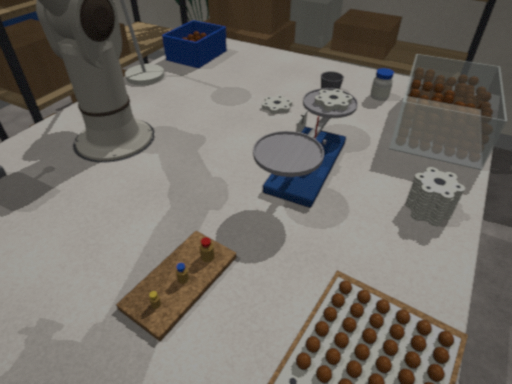

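View pics/top0.png

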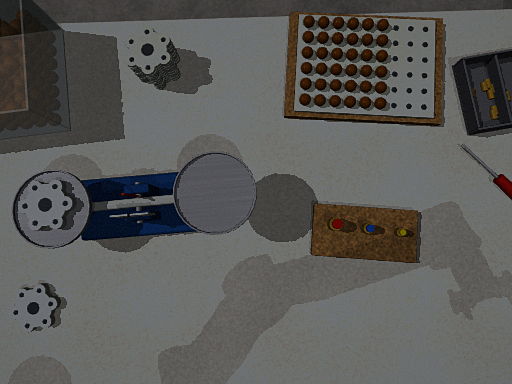

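The scene view shows the red, blue and yellow knobs near (206,243), (181,270) and (153,297), and the empty pan at about (288,153). In the top view they are at (337,225), (371,229) and (402,232), with the pan at about (215,193). Next I triangulate.

```bash
cat > h.py <<'E'
import numpy as np,cv2
from scipy.spatial.transform import Rotation as R
from station import manip
def cam(n):
    i=manip.camera_info(n); return np.array(i["camera_matrix"]),np.array(i["position"]),R.from_rotvec(i["orientation"]).as_matrix()
def ray(n,uv):
    K,p,M=cam(n); d=M@np.linalg.solve(K,[uv[0],uv[1],1.]); return p,d/np.linalg.norm(d)
def plane(n,uv,z):
    p,d=ray(n,uv); return p+d*(z-p[2])/d[2]
def proj(n,X):
    K,p,M=cam(n); q=K@(M.T@(np.asarray(X)-p)); return q[:2]/q[2]
def tri(a,b):
    (p,d),(q,e)=ray("scene",a),ray("top",b)
    A=np.stack([d,-e],1); s=np.linalg.lstsq(A,q-p,rcond=None)[0]
    x,y=p+s[0]*d,q+s[1]*e
    return (x+y)/2,np.linalg.norm(x-y)*1000
def mask(im,c):
    h=cv2.cvtColor(im,cv2.COLOR_RGB2HSV)
    rng={"red":[((0,170,90),(6,255,255)),((174,170,90),(180,255,255))],"blue":[((108,130,70),(125,255,255))],"yellow":[((24,150,110),(34,255,255))]}[c]
    return sum(cv2.inRange(h,*r) for r in rng)
def blob(im,c,box):
    x0,y0,x1,y1=box; m=mask(im,c)[y0:y1,x0:x1]
    n,l,st,ce=cv2.connectedComponentsWithStats(m.astype(np.uint8))
    if n<2:return None
    k=1+np.argmax(st[1:,4]); return ce[k]+[x0,y0],st[k]
E
python3 - <<'E'
from h import *
S=cv2.imread("pics/scene0.png")[:,:,::-1].copy();T=cv2.imread("pics/top0.png")[:,:,::-1].copy()
for c in ["red","blue","yellow"]:
    a=blob(S,c,(120,225,240,335));b=blob(T,c,(310,200,425,265)); print(c,a,b)
    if a and b: print(tri(a[0],b[0]))
cv2.imwrite("pics/c1.png",np.hstack([cv2.resize(S[225:335,120:240],(400,367),interpolation=0),cv2.resize(T[200:265,310:420],(400,367),interpolation=0)])[:,:,::-1])
cv2.imwrite("pics/c2.png",np.hstack([cv2.resize(S[90:210,245:365],(400,400),interpolation=2),cv2.resize(T[140:250,160:270],(400,400),interpolation=2)])[:,:,::-1])
E
```

```text
red (array([205.24074074, 241.        ]), array([81, 13, 10,  7, 54], dtype=int32)) (array([337.25      , 223.32352941]), array([23, 19, 10, 10, 68], dtype=int32))
(array([ 0.49653045, -0.23948732,  0.06645158]), np.float64(0.015845810259737463))
blue (array([180.29268293, 266.58536585]), array([57, 38,  7,  8, 41], dtype=int32)) (array([370.11627907, 227.88372093]), array([57, 25,  7,  7, 43], dtype=int32))
(array([ 0.48628847, -0.30644163,  0.05737466]), np.float64(0.42202409848277467))
yellow (array([152.78125, 294.15625]), array([30, 67,  7,  6, 32], dtype=int32)) (array([402.90909091, 231.77272727]), array([91, 29,  5,  6, 22], dtype=int32))
(array([ 0.47712476, -0.3735191 ,  0.05133175]), np.float64(0.4579713550114359))
```

View pics/c1.png

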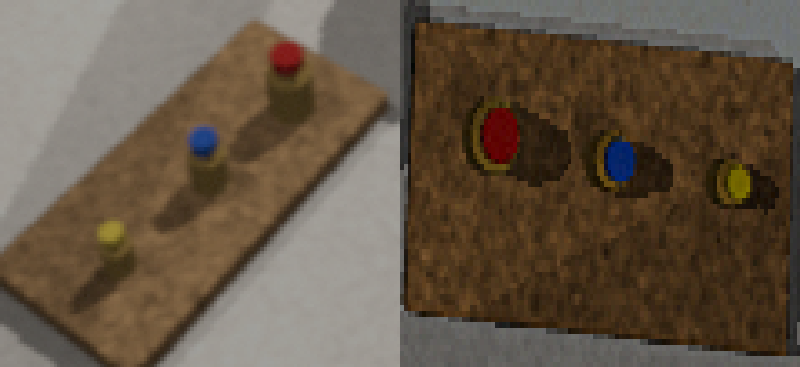

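View pics/c2.png

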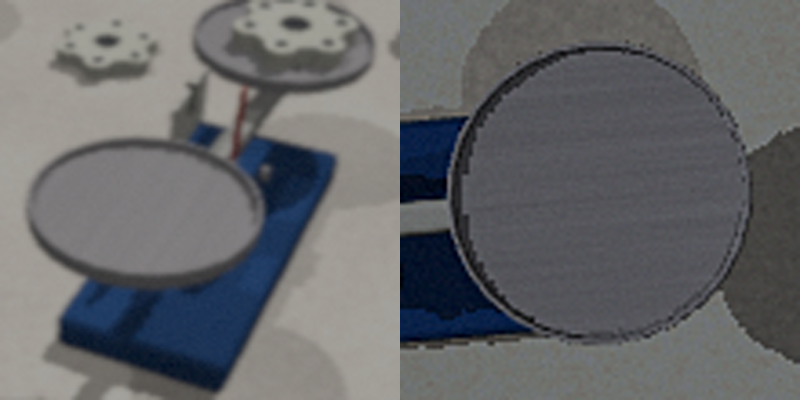

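The knob tops come out at z = 66, 57 and 51 mm. The text implies 68 and 60 for the first two, and their spacing measures 68 mm, so this agrees. Now the pan, then the tool axes.

```bash
python3 - <<'E'
from h import *
S=cv2.imread("pics/scene0.png")[:,:,::-1].copy();T=cv2.imread("pics/top0.png")[:,:,::-1].copy()
out=[]
# gray steel floor regions by brightness: floodfill from centre
E=[]
for im,seed,tol in ((S,(288,153),6),(T,(215,193),6)):
    b=cv2.bilateralFilter(im,7,25,5); m=np.zeros((386,514),np.uint8)
    cv2.floodFill(b,m,seed,0,(tol,)*3,(tol,)*3,4|cv2.FLOODFILL_MASK_ONLY|(255<<8)|cv2.FLOODFILL_FIXED_RANGE*0)
    m=cv2.morphologyEx(m[1:-1,1:-1],cv2.MORPH_OPEN,np.ones((5,5)))
    c=max(cv2.findContours(m,0,1)[0],key=cv2.contourArea); e=cv2.fitEllipse(cv2.convexHull(c)); print(e,cv2.contourArea(c)); E.append(e[0])
    o=im[:,:,::-1].copy(); cv2.ellipse(o,e,(0,255,0),1); out.append(o[80:260,130:380])
cv2.imwrite("pics/e.png",cv2.resize(np.hstack(out),None,fx=1.5,fy=1.5))
print(tri(*E))
for z in (.151,.157): print(plane("top",E[1],z),plane("scene",E[0],z))
s=manip.read_state(); print(R.from_rotvec(s["eef_rot"]).as_matrix().round(3))
E
```

```text
((287.01806640625, 153.0189666748047), (36.801673889160156, 67.61162567138672), 94.51408386230469) 1876.5
((215.40379333496094, 192.64512634277344), (76.14132690429688, 78.8064956665039), 46.38995361328125) 4561.5
(array([ 0.55541153, -0.00830208,  0.14908261]), np.float64(0.20836458142071348))
[ 0.55532364 -0.00851975  0.151     ] [ 0.55636064 -0.01079768  0.151     ]
[ 0.55476297 -0.0093655   0.157     ] [ 0.55958572 -0.01838787  0.157     ]
[[ 0.311 -0.951 -0.   ]
 [-0.951 -0.311  0.002]
 [-0.002 -0.    -1.   ]]
```

View pics/e.png

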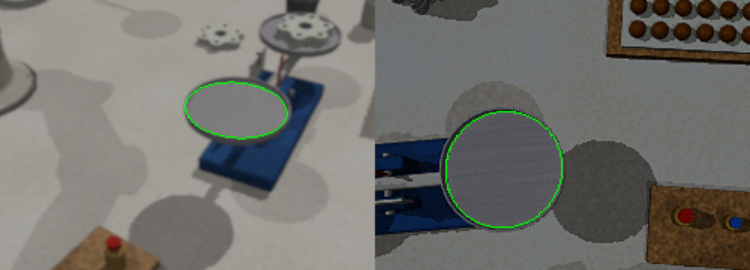

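The pan centre is (0.555, -0.009) with its floor at z ≈ 0.149, against 0.151 expected. I'll turn the tool first so that the jaws open along world x.

Request:
carry_out:
  rows: [0,0,0,0,0,-7.1,100,0,0,0,0,0,-7.1,100,0,0,0,0,0,-7.1,80,0,0,0,0,0,-7.1,70,0,0,0,0,0,-7.1,70,0,0,0,0,0,-7.1,70,0,0,0,0,0,-7.1,70,0,0,0,0,0,-7.1,70,0,0,0,0,0,-7.1,70,0,0,0,0,0,-7.1,70]

```text
t: 0.93
position: [0.1999, -0.6137, 0.2353]
eef_rot: [-3.13, 0.002, 0.007]
ft_force: [0.3, 0.8, 0.2]
gripper_width: 0.0597
```

```bash
cat >> h.py <<'E'
def go(target,yaw=0):
    s=manip.read_state(); M=R.from_rotvec(s["eef_rot"]).as_matrix(); p=np.array(s["position"])
    G=np.array([[np.cos(yaw),np.sin(yaw),0],[np.sin(yaw),-np.cos(yaw),0],[0,0,-1]])
    print("t",round(s["t"],2),"pos",p.round(4),"w",round(s["gripper_width"]*1000,1),"F",np.round(s["ft_force"],1),"q",np.round(s["joint_positions"],2))
    print("shift tool mm",(M.T@(np.asarray(target)-p)*1000).round(1),"turn deg",np.degrees(R.from_matrix(M.T@G).as_rotvec()).round(2))
E
python3 -c "
from h import *
go([.4965,-.2395,.15])"
```

```text
t 0.93 pos [ 0.1999 -0.6137  0.2353] w 59.7 F [0.3 0.8 0.2] q [ 1.69  0.56 -0.69  1.55  0.38  1.18  0.93]
shift tool mm [ 296.4 -373.5   88.4] turn deg [-0.67  0.25 -0.08]
```

Request:
carry_out:
  rows: [25,-31,4,0,0,0,70,25,-31,4,0,0,0,70,25,-31,4,0,0,0,70,25,-31,4,0,0,0,70,25,-31,4,0,0,0,70,25,-31,4,0,0,0,70,25,-31,4,0,0,0,70,25,-31,4,0,0,0,70,25,-31,4,0,0,0,70,25,-31,4,0,0,0,70]

```text
t: 1.77
position: [0.4464, -0.302, 0.1903]
eef_rot: [-3.129, 0.031, 0.017]
ft_force: [0.6, 0.2, -0.2]
gripper_width: 0.0599
```

```bash
python3 -c "
from h import *
go([.4965,-.2395,.12])"
```

```text
t 1.77 pos [ 0.4464 -0.302   0.1903] w 59.9 F [ 0.6  0.2 -0.2] q [ 1.17  0.45 -0.79  1.86  0.37  1.    0.21]
shift tool mm [ 49.6 -62.6  70.5] turn deg [-0.7   0.62 -1.15]
```

Request:
carry_out:
  rows: [24,-31,12,-0.7,0.6,-1.1,70,25,-31,12,0,0,0,70,0,0,15,0,0,0,70,0,0,15,0,0,0,70,0,0,5,0,0,0,70,0,0,0,0,0,0,70]

```text
t: 2.27
position: [0.5034, -0.2245, 0.1298]
eef_rot: [-3.136, -0.031, -0.007]
ft_force: [-0.5, -0.8, -0.5]
gripper_width: 0.0602
```

```bash
python3 -c "
from h import *
go([.4965,-.2395,.035])
S=manip.camera('scene');T=manip.camera('top')
cv2.imwrite('pics/a1.png',np.hstack([cv2.resize(S[150:330,100:340],(400,300)),cv2.resize(T[150:300,250:450],(400,300))])[:,:,::-1])"
```

```text
t 2.27 pos [ 0.5034 -0.2245  0.1298] w 60.2 F [-0.5 -0.8 -0.5] q [ 0.96  0.55 -0.76  1.89  0.47  0.89 -0.  ]
shift tool mm [-7.6 15.4 94.7] turn deg [-0.31 -0.27  1.14]
```

View pics/a1.png

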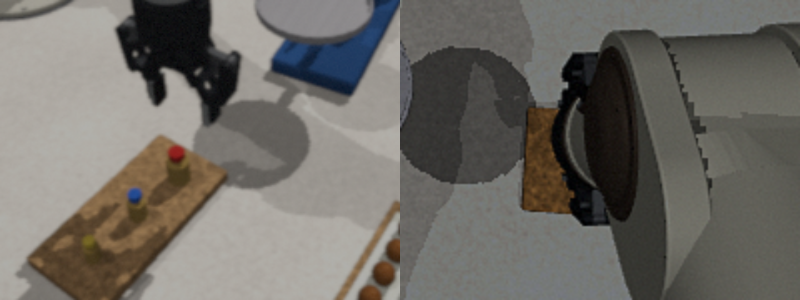

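The scene crop shows the open gripper above and behind the red knob; in the top view the arm hides the weights. The arm coasts after a move, so I correct in small steps.

Request:
carry_out:
  rows: [-7,15,8,-0.3,-0.3,1,70,0,0,12,0,0,0,70,0,0,10,0,0,0,70,0,0,0,0,0,0,70,0,0,0,0,0,0,70]

```text
t: 2.78
position: [0.4956, -0.2478, 0.1001]
eef_rot: [3.136, -0.015, 0.004]
ft_force: [0.8, 0.1, -1.2]
gripper_width: 0.0599
```

```bash
python3 -c "
from h import *
go([.4965,-.2395,.035])"
```

```text
t 2.78 pos [ 0.4956 -0.2478  0.1001] w 59.9 F [ 0.8  0.1 -1.2] q [ 0.96  0.59 -0.71  1.9   0.52  0.84 -0.03]
shift tool mm [ 0.7 -8.7 65. ] turn deg [ 0.31 -0.14 -0.53]
```

Request:
carry_out:
  rows: [0.5,-6,0,0.3,0,-0.5,70,0,0,0,0,0,0,70,0,0,0,0,0,0,70]

```text
t: 3.03
position: [0.496, -0.2414, 0.1]
eef_rot: [-3.141, 0.001, -0.003]
ft_force: [0.5, -0.7, 0.6]
gripper_width: 0.0596
```

```bash
python3 -c "
from h import *
go([.4965,-.2395,.035])"
```

```text
t 3.03 pos [ 0.496  -0.2414  0.1   ] w 59.6 F [ 0.5 -0.7  0.6] q [ 0.96  0.59 -0.72  1.9   0.51  0.84 -0.02]
shift tool mm [ 0.4 -1.9 65. ] turn deg [-0.05 -0.12 -0.03]
```

Request:
carry_out:
  rows: [0,-1.5,10,0,0,0,70,0,0,12,0,0,0,70,0,0,12,0,0,0,70,0,0,8,0,0,0,70,0,0,6,0,0,0,70,0,0,2,0,0,0,70,0,0,0,0,0,0,70]

```text
t: 3.62
position: [0.4963, -0.2384, 0.0442]
eef_rot: [-3.14, -0.003, -0.003]
ft_force: [-0.2, 1.0, 0.0]
gripper_width: 0.0603
```

```bash
python3 -c "
from h import *
go([.4965,-.2395,.035])"
```

```text
t 3.62 pos [ 0.4963 -0.2384  0.0442] w 60.3 F [-0.2  1.   0. ] q [ 0.91  0.67 -0.65  1.93  0.59  0.74 -0.09]
shift tool mm [0.2 1.1 9.2] turn deg [-0.08 -0.11  0.1 ]
```

Request:
carry_out:
  rows: [0,1,6,0,0,0,70,0,0,3,0,0,0,70,0,0,0,0,0,0,50,0,0,0,0,0,0,30,0,0,0,0,0,0,10,0,0,0,0,0,0,0,0,0,0,0,0,0,0]
  squeeze: 30

```text
t: 4.2
position: [0.4966, -0.2397, 0.0347]
eef_rot: [-3.141, -0.002, -0.004]
ft_force: [-0.9, -0.2, -2.9]
gripper_width: 0.0265
```

```bash
python3 -c "
from h import *
go([.555,-.045,.25])
S=manip.camera('scene')
cv2.imwrite('pics/a2.png',cv2.resize(S[130:330,80:340],(780,600))[:,:,::-1])"
```

```text
t 4.2 pos [ 0.4966 -0.2397  0.0347] w 26.5 F [-0.9 -0.2 -2.9] q [ 0.9   0.69 -0.64  1.93  0.6   0.73 -0.09]
shift tool mm [  59.2 -194.9 -214.9] turn deg [-0.06 -0.13  0.09]
```

View pics/a2.png

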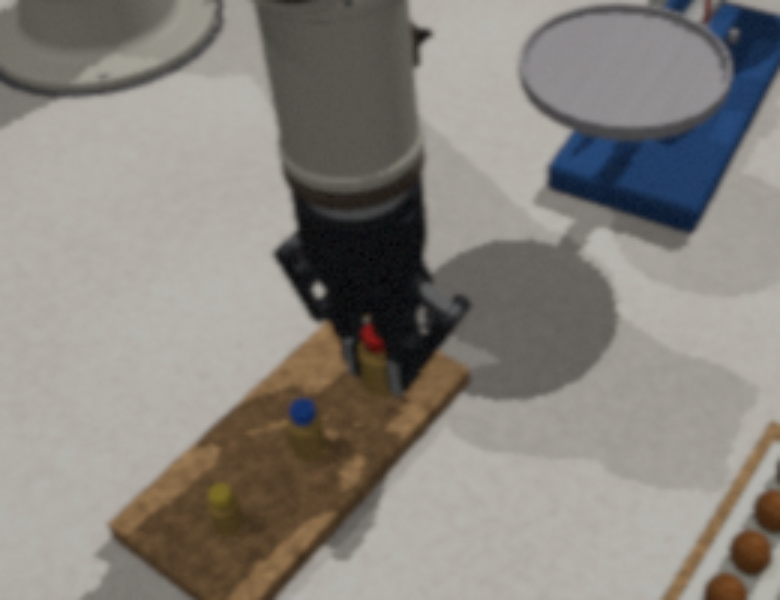

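The gripper holds the brass body of the red weight at a width of 26.5 mm. Lifting.

Request:
carry_out:
  rows: [0,0,-8,0,0,0,0,0,0,-16,0,0,0,0,0,0,-25,0,0,0,0,0,0,-25,0,0,0,0,0,0,-25,0,0,0,0,0,0,-25,0,0,0,0,0,0,-25,0,0,0,0,0,0,-15,0,0,0,0,0,0,-8,0,0,0,0,0,0,0,0,0,0,0]

```text
t: 5.08
position: [0.4941, -0.2379, 0.2172]
eef_rot: [-3.139, -0.007, 0.003]
ft_force: [0.0, -0.7, -1.8]
gripper_width: 0.0264
```

```bash
python3 -c "
from h import *
go([.555,.021,.23])"
```

```text
t 5.08 pos [ 0.4941 -0.2379  0.2172] w 26.4 F [ 0.  -0.7 -1.8] q [ 1.05  0.43 -0.82  1.82  0.36  1.05  0.09]
shift tool mm [  62.1 -258.6  -12.2] turn deg [-0.15  0.1   0.26]
```

Request:
carry_out:
  rows: [4,-12,-4,0,0,0,0,6,-24,-4,0,0,0,0,8,-32,-2,0,0,0,0,8,-32,-1,0,0,0,0,8,-32,-1,0,0,0,0,8,-32,0,0,0,0,0,7,-28,0,0,0,0,0,5,-16,0,0,0,0,0,2,-8,0,0,0,0,0,0,0,0,0,0,0]

```text
validation failed for argument at $.ro...
```

```bash
python3 -c "
from h import *
go([.555,.021,.185])"
```

```text
t 5.08 pos [ 0.4941 -0.2379  0.2172] w 26.4 F [ 0.  -0.7 -1.8] q [ 1.05  0.43 -0.82  1.82  0.36  1.05  0.09]
shift tool mm [  62.1 -258.5   32.8] turn deg [-0.15  0.1   0.26]
```

Request:
carry_out:
  rows: [4,-12,-4,0,0,0,0,6,-24,-4,0,0,0,0,8,-32,-2,0,0,0,0,8,-32,-1,0,0,0,0,8,-32,-1,0,0,0,0,8,-32,0,0,0,0,0,7,-28,0,0,0,0,0,5,-16,0,0,0,0,0,2,-8,0,0,0,0,0]

```text
t: 5.83
position: [0.5454, -0.009, 0.222]
eef_rot: [-3.134, 0.004, 0.024]
ft_force: [-0.4, -0.9, -1.7]
gripper_width: 0.0261
```

```bash
python3 -c "
from h import *
go([.555,.021,.185])"
```

```text
t 5.83 pos [ 0.5454 -0.009   0.222 ] w 26.1 F [-0.4 -0.9 -1.7] q [ 0.66  0.45 -0.87  1.81  0.37  1.08 -0.36]
shift tool mm [ 10.1 -29.7  37.1] turn deg [-0.45  0.88 -0.14]
```

Request:
carry_out:
  rows: [5,-12,5,-0.4,0.8,0,0,4,-11,7,0,0,0,0,0,-2,8,0,0,0,0,0,0,6,0,0,0,0,0,0,0,0,0,0,0,0,0,0,0,0,0,0]

```text
t: 6.33
position: [0.5504, 0.0213, 0.1899]
eef_rot: [-3.139, -0.007, 0.016]
ft_force: [0.4, -1.0, -2.0]
gripper_width: 0.026
```

```bash
python3 -c "
from h import *
go([.555,.021,.167])"
```

```text
t 6.33 pos [0.5504 0.0213 0.1899] w 26.0 F [ 0.4 -1.  -2. ] q [ 0.58  0.49 -0.85  1.83  0.42  1.02 -0.44]
shift tool mm [ 4.8  0.3 22.8] turn deg [-0.13  0.59  0.26]
```

Request:
carry_out:
  rows: [4,0,4,0,0.5,0.2,0,0,0,4,0,0,0,0,0,0,4,0,0,0,0,0,0,0,0,0,0,0,0,0,0,0,0,0,0]

```text
t: 6.75
position: [0.5547, 0.0165, 0.1764]
eef_rot: [-3.141, 0.01, 0.002]
ft_force: [0.2, -0.6, -1.4]
gripper_width: 0.0261
```

```bash
python3 -c "
from h import *
go([.555,.021,.167])
S=manip.camera('scene')
cv2.imwrite('pics/a3.png',cv2.resize(S[70:220,210:410],(800,600),interpolation=2)[:,:,::-1])"
```

```text
t 6.75 pos [0.5547 0.0165 0.1764] w 26.1 F [ 0.2 -0.6 -1.4] q [ 0.57  0.51 -0.83  1.84  0.45  0.99 -0.46]
shift tool mm [ 0.3 -4.5  9.4] turn deg [-0.02  0.08 -0.36]
```

View pics/a3.png

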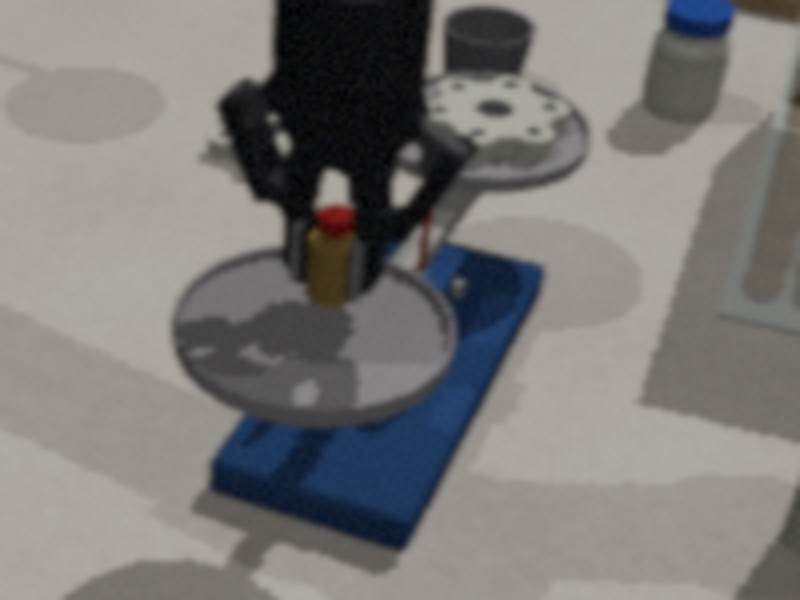

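The red weight, at about (330,260) in the crop, is upright over the far part of the pan and still about 9 mm above the floor. I lower it slowly.

Request:
carry_out:
  rows: [0,-2,3,0,0,-0.3,0,0,0,2,0,0,0,0,0,0,2,0,0,0,0,0,0,0,0,0,0,0,0,0,0,0,0,0,0]

```text
t: 7.22
position: [0.5551, 0.0187, 0.1693]
eef_rot: [-3.141, 0.001, 0.0]
ft_force: [-0.3, 0.5, -1.3]
gripper_width: 0.0261
```

```bash
python3 -c "
from h import *
go([.555,.019,.167])"
```

```text
t 7.22 pos [0.5551 0.0187 0.1693] w 26.1 F [-0.3  0.5 -1.3] q [ 0.56  0.52 -0.83  1.85  0.46  0.98 -0.47]
shift tool mm [-0.1 -0.3  2.3] turn deg [-0.01  0.02 -0.03]
```

Request:
carry_out:
  rows: [0,0,1.2,0,0,0,0,0,0,1,0,0,0,0,0,0,0,0,0,0,0]

```text
t: 7.47
position: [0.5552, 0.0188, 0.1673]
eef_rot: [3.141, -0.0, 0.0]
ft_force: [-1.4, -0.4, 0.3]
gripper_width: 0.0262
```

Request:
carry_out:
  rows: [0,0,0.6,0,0,0,0,0,0,0,0,0,0,0]

```text
t: 7.63
position: [0.5552, 0.0188, 0.1671]
eef_rot: [3.141, -0.0, 0.0]
ft_force: [-0.8, -0.1, 0.7]
gripper_width: 0.026
```

```bash
python3 -c "
from h import *
go([.555,.019,.167])
S=manip.camera('scene')
cv2.imwrite('pics/a4.png',cv2.resize(S[70:220,210:410],(800,600),interpolation=2)[:,:,::-1])"
```

```text
t 7.63 pos [0.5552 0.0188 0.1671] w 26.0 F [-0.8 -0.1  0.7] q [ 0.56  0.52 -0.83  1.85  0.46  0.97 -0.47]
shift tool mm [-0.2 -0.2  0.1] turn deg [ 0.02 -0.01 -0.01]
```

View pics/a4.png

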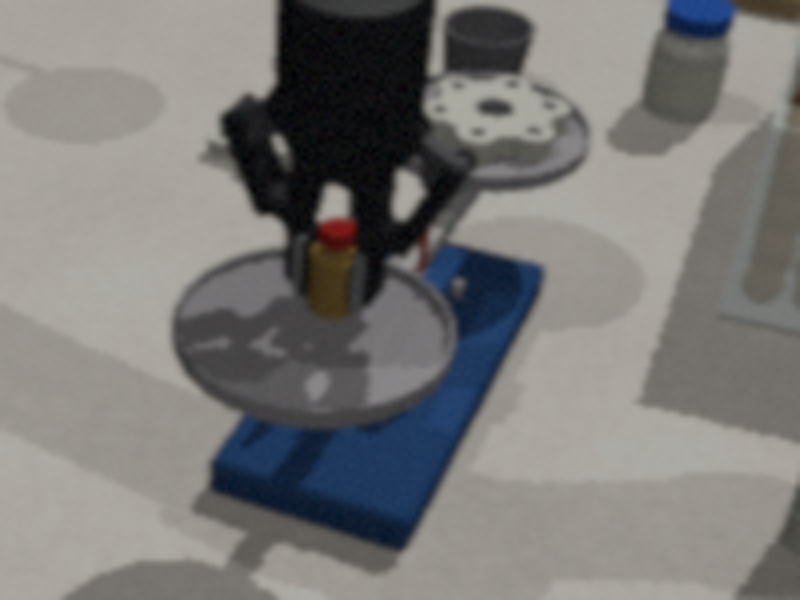

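A command of 0.6 mm moved it only 0.2 mm, and the force changed sign from -1.3 to +0.7 N. The weight is on the floor, so I release it and rise.

Request:
carry_out:
  rows: [0,0,0,0,0,0,33,0,0,0,0,0,0,38,0,0,0,0,0,0,45,0,0,0,0,0,0,55,0,0,0,0,0,0,55,0,0,-6,0,0,0,55,0,0,-12,0,0,0,55,0,0,-20,0,0,0,55,0,0,-20,0,0,0,55]

```text
t: 8.43
position: [0.5535, 0.0191, 0.2255]
eef_rot: [-3.14, -0.001, 0.008]
ft_force: [1.8, 0.4, -0.9]
gripper_width: 0.0468
```

```bash
python3 -c "
from h import *
go([.4863,-.3064,.2])
S=manip.camera('scene')
cv2.imwrite('pics/a5.png',cv2.resize(S[70:220,210:410],(800,600),interpolation=2)[:,:,::-1])"
```

```text
t 8.43 pos [0.5535 0.0191 0.2255] w 46.8 F [ 1.8  0.4 -0.9] q [ 0.6   0.45 -0.87  1.8   0.39  1.08 -0.41]
shift tool mm [-67.3 325.5  25.5] turn deg [-0.07  0.3   0.04]
```

View pics/a5.png

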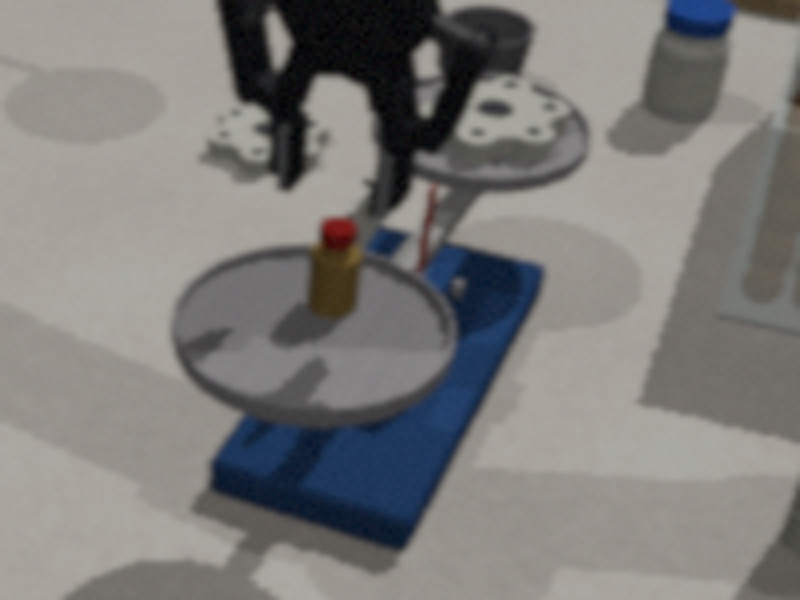

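The red weight stands upright on the pan at about (335,270), clear of the fingers. Next I fetch the blue one.

Request:
carry_out:
  rows: [-2,12,-3,0,0,0,60,-5,25,0,0,0,0,70,-8,36,0,0,0,0,70,-8,36,0,0,0,0,70,-8,36,0,0,0,0,70,-8,36,0,0,0,0,70,-8,36,2,0,0,0,70,-8,36,4,0,0,0,70,-5,25,4,0,0,0,70,-2,10,4,0,0,0,70]

```text
t: 9.32
position: [0.5013, -0.2742, 0.2342]
eef_rot: [3.137, 0.024, 0.037]
ft_force: [-0.7, -0.2, -0.4]
gripper_width: 0.0599
```

```bash
python3 -c "
from h import *
go([.4863,-.3064,.1])"
```

```text
t 9.32 pos [ 0.5013 -0.2742  0.2342] w 59.9 F [-0.7 -0.2 -0.4] q [ 1.1   0.44 -0.82  1.77  0.36  1.06  0.17]
shift tool mm [-18.7  31.5 133.9] turn deg [ 0.22 -1.36  0.89]
```

Request:
carry_out:
  rows: [-8,13,15,0.2,-1.3,0.8,70,-8,10,25,0,0,0,70,0,0,30,0,0,0,70,0,0,25,0,0,0,70,0,0,10,0,0,0,70,0,0,3,0,0,0,70,0,0,0,0,0,0,70,0,0,0,0,0,0,70]

```text
t: 9.98
position: [0.4899, -0.3002, 0.1288]
eef_rot: [3.138, -0.005, 0.014]
ft_force: [0.3, -0.3, 0.2]
gripper_width: 0.0597
```

```bash
python3 -c "
from h import *
go([.4863,-.3064,.035])
S=manip.camera('scene')
b=blob(S,'blue',(120,225,240,335));print(b, plane('scene',b[0],.057))
cv2.imwrite('pics/a6.png',cv2.resize(S[180:330,100:300],(800,600),interpolation=2)[:,:,::-1])"
```

```text
t 9.98 pos [ 0.4899 -0.3002  0.1288] w 59.7 F [ 0.3 -0.3  0.2] q [ 1.06  0.58 -0.73  1.84  0.48  0.9   0.1 ]
shift tool mm [-4.4  5.9 93.8] turn deg [ 0.2  -0.53 -0.18]
(array([180.26829268, 266.7804878 ]), array([57, 39,  7,  7, 41], dtype=int32)) [ 0.4864942 -0.3065118  0.057    ]
```

View pics/a6.png

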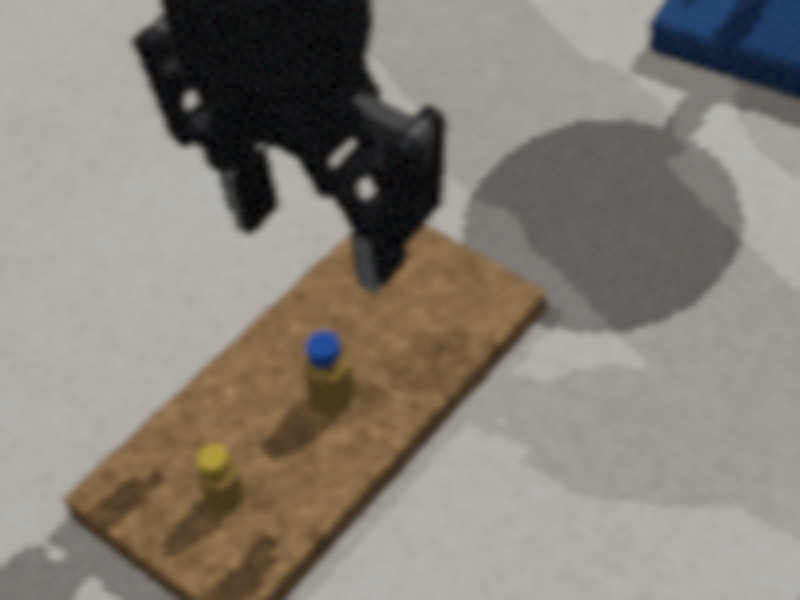

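The blue weight, with its knob at about (322,348) in the crop, has not moved: the scene ray gives (0.4865, -0.3065).

Request:
carry_out:
  rows: [-3.5,5,6,0.2,-0.5,0,70,0,0,8,0,0,0,70,0,0,8,0,0,0,70,0,0,0,0,0,0,70,0,0,0,0,0,0,70]

```text
t: 10.45
position: [0.4896, -0.3069, 0.1095]
eef_rot: [3.137, -0.004, 0.01]
ft_force: [0.6, -0.4, 0.1]
gripper_width: 0.0601
```

```bash
python3 -c "
from h import *
go([.4863,-.3064,.031])"
```

```text
t 10.45 pos [ 0.4896 -0.3069  0.1095] w 60.1 F [ 0.6 -0.4  0.1] q [ 1.05  0.61 -0.71  1.84  0.51  0.87  0.1 ]
shift tool mm [-3.8 -0.8 78.5] turn deg [ 0.27 -0.36 -0.13]
```

Request:
carry_out:
  rows: [-3,0,8,0.2,-0.3,0,70,0,0,13,0,0,0,70,0,0,14,0,0,0,70,0,0,13,0,0,0,70,0,0,8,0,0,0,70,0,0,4,0,0,0,70,0,0,0,0,0,0,70,0,0,0,0,0,0,70]

```text
t: 11.12
position: [0.4849, -0.3059, 0.0407]
eef_rot: [-3.14, 0.003, 0.004]
ft_force: [0.5, -0.2, 0.1]
gripper_width: 0.0599
```

```bash
python3 -c "
from h import *
go([.4863,-.3064,.031])"
```

```text
t 11.12 pos [ 0.4849 -0.3059  0.0407] w 59.9 F [ 0.5 -0.2  0.1] q [ 1.    0.7  -0.64  1.87  0.59  0.77  0.04]
shift tool mm [1.5 0.5 9.7] turn deg [-0.1   0.16 -0.12]
```

Request:
carry_out:
  rows: [1,0,6,0,0,0,70,0,0,3,0,0,0,70,0,0,0,0,0,0,50,0,0,0,0,0,0,30,0,0,0,0,0,0,10,0,0,0,0,0,0,0,0,0,0,0,0,0,0,0,0,0,0,0,0,0]
  squeeze: 30

```text
t: 11.78
position: [0.4875, -0.3065, 0.0327]
eef_rot: [3.141, -0.003, 0.0]
ft_force: [-0.6, 1.4, -0.3]
gripper_width: 0.0197
```

```bash
python3 -c "
from h import *
go([.555,-.043,.23])
S=manip.camera('scene')
cv2.imwrite('pics/a7.png',cv2.resize(S[180:330,100:300],(800,600),interpolation=2)[:,:,::-1])"
```

```text
t 11.78 pos [ 0.4875 -0.3065  0.0327] w 19.7 F [-0.6  1.4 -0.3] q [ 0.99  0.72 -0.63  1.86  0.6   0.76  0.03]
shift tool mm [  67.  -263.6 -197.4] turn deg [ 0.02 -0.02 -0.11]
```

View pics/a7.png

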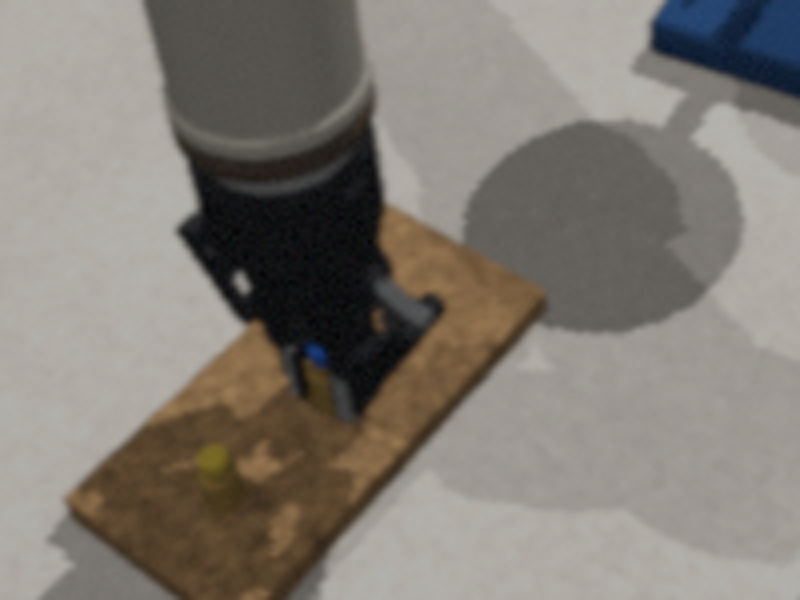

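The gripper holds the blue weight at a width of 19.7 mm. Lifting.

Request:
carry_out:
  rows: [0,0,-8,0,0,0,0,0,0,-16,0,0,0,0,0,0,-25,0,0,0,0,0,0,-25,0,0,0,0,0,0,-25,0,0,0,0,0,0,-25,0,0,0,0,0,0,-25,0,0,0,0,3,-12,-20,0,0,0,0,6,-24,-8,0,0,0,0,7,-28,-2,0,0,0,0]

```text
t: 12.67
position: [0.4999, -0.2473, 0.2223]
eef_rot: [3.141, -0.02, -0.007]
ft_force: [0.7, -0.7, -0.8]
gripper_width: 0.0199
```

```bash
python3 -c "
from h import *
go([.555,-.043,.215])"
```

```text
t 12.67 pos [ 0.4999 -0.2473  0.2223] w 19.9 F [ 0.7 -0.7 -0.8] q [ 1.05  0.44 -0.82  1.79  0.37  1.07  0.08]
shift tool mm [  52.6 -205.     6.9] turn deg [ 0.05  0.26 -0.71]
```

Request:
carry_out:
  rows: [7,-28,0,0,0.2,-0.5,0,7,-30,0,0,0,0,0,7,-30,0,0,0,0,0,7,-30,0,0,0,0,0,6,-22,0,0,0,0,0,4,-14,0,0,0,0,0,2,-6,0,0,0,0,0,0,0,0,0,0,0,0]

```text
t: 13.33
position: [0.5433, -0.0728, 0.2304]
eef_rot: [3.137, 0.008, 0.013]
ft_force: [-0.7, -0.5, -1.0]
gripper_width: 0.0201
```

```bash
python3 -c "
from h import *
go([.555,-.043,.185])"
```

```text
t 13.33 pos [ 0.5433 -0.0728  0.2304] w 20.1 F [-0.7 -0.5 -1. ] q [ 0.77  0.42 -0.87  1.82  0.37  1.06 -0.23]
shift tool mm [ 11.5 -29.9  45.4] turn deg [ 0.25 -0.46  0.31]
```

Request:
carry_out:
  rows: [5,-11,5,0.2,-0.4,0.3,0,5,-11,10,0,0,0,0,1,-4,12,0,0,0,0,0,0,8,0,0,0,0,0,0,3,0,0,0,0,0,0,0,0,0,0,0,0,0,0,0,0,0,0]

```text
t: 13.92
position: [0.5528, -0.055, 0.1901]
eef_rot: [3.135, -0.012, -0.003]
ft_force: [-0.5, -0.4, -1.2]
gripper_width: 0.0199
```

```bash
python3 -c "
from h import *
go([.555,-.043,.165])"
```

```text
t 13.92 pos [ 0.5528 -0.055   0.1901] w 19.9 F [-0.5 -0.4 -1.2] q [ 0.69  0.49 -0.83  1.83  0.43  1.01 -0.32]
shift tool mm [  2.1 -12.2  25. ] turn deg [ 0.36  0.1  -0.45]
```

Request:
carry_out:
  rows: [2,-9,3,0.3,0.1,-0.4,0,0,-2,4,0,0,0,0,0,0,4,0,0,0,0,0,0,0,0,0,0,0,0,0,0,0,0,0,0]

```text
t: 14.33
position: [0.5552, -0.0452, 0.1787]
eef_rot: [3.14, -0.005, 0.002]
ft_force: [0.9, 0.2, -1.1]
gripper_width: 0.0201
```

```bash
python3 -c "
from h import *
go([.555,-.043,.165])
S=manip.camera('scene')
cv2.imwrite('pics/a8.png',cv2.resize(S[70:220,210:410],(800,600),interpolation=2)[:,:,::-1])"
```

```text
t 14.33 pos [ 0.5552 -0.0452  0.1787] w 20.1 F [ 0.9  0.2 -1.1] q [ 0.67  0.51 -0.83  1.84  0.44  0.99 -0.34]
shift tool mm [-0.3 -2.2 13.7] turn deg [ 0.08 -0.07 -0.18]
```

View pics/a8.png

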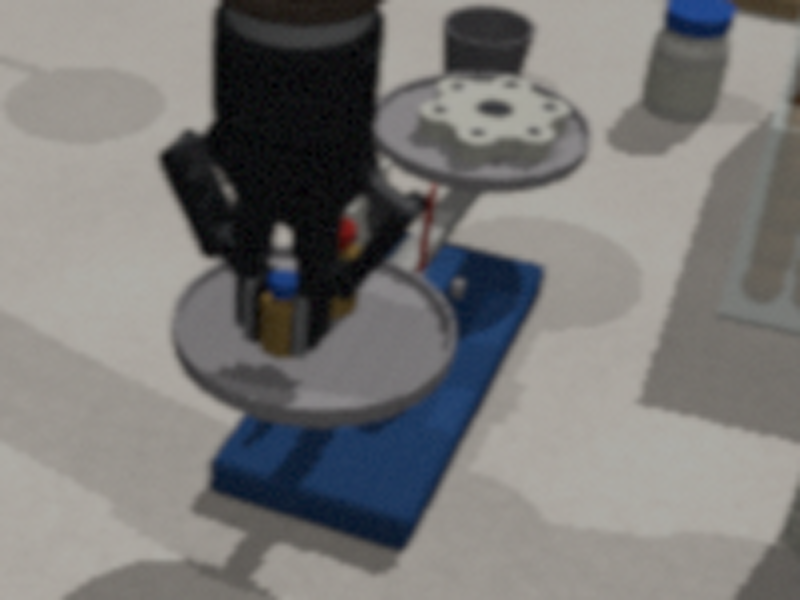

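The blue weight, at about (283,310), hangs upright over the near half of the pan, clear of the red one. I lower it to contact, then push on down with the sinking pan.

Request:
carry_out:
  rows: [0,-1,4,0,0,0,0,0,0,4,0,0,0,0,0,0,3,0,0,0,0,0,0,2,0,0,0,0,0,0,2,0,0,0,0,0,0,2,0,0,0,0,0,0,2,0,0,0,0]

```text
t: 14.97
position: [0.5559, -0.0448, 0.1586]
eef_rot: [3.139, -0.006, 0.004]
ft_force: [0.1, -0.5, 0.1]
gripper_width: 0.0197
```

Request:
carry_out:
  rows: [0,0,2,0,0,0,0,0,0,2,0,0,0,0,0,0,0,0,0,0,0]

```text
t: 15.22
position: [0.5557, -0.045, 0.1538]
eef_rot: [3.139, -0.006, 0.003]
ft_force: [-0.9, 0.1, -0.8]
gripper_width: 0.0204
```

```bash
python3 -c "
from h import *
go([.555,-.043,.146])
S=manip.camera('scene')
cv2.imwrite('pics/a9.png',cv2.resize(S[70:220,210:410],(800,600),interpolation=2)[:,:,::-1])"
```

```text
t 15.22 pos [ 0.5557 -0.045   0.1538] w 20.4 F [-0.9  0.1 -0.8] q [ 0.65  0.54 -0.8   1.86  0.47  0.95 -0.37]
shift tool mm [-0.7 -2.   7.8] turn deg [ 0.15 -0.11 -0.23]
```

View pics/a9.png

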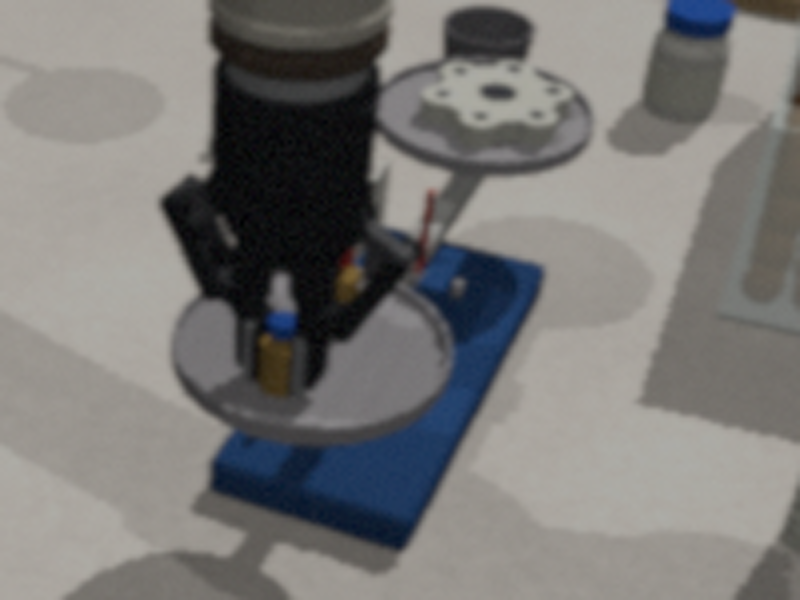

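The far pan has risen and the near one has sunk, following the blue weight (now at about (280,365)). There are about 8 mm left to level, after which I release gently.

Request:
carry_out:
  rows: [0,0,2,0,0,0,0,0,0,2,0,0,0,0,0,0,2,0,0,0,0,0,0,1.5,0,0,0,0,0,0,0,0,0,0,0,0,0,0,0,0,0,0]

```text
t: 15.77
position: [0.556, -0.045, 0.1461]
eef_rot: [3.139, -0.006, 0.004]
ft_force: [-0.3, -0.9, -0.0]
gripper_width: 0.02
```

```bash
python3 -c "
from h import *
go([.555,-.043,.146])
S=manip.camera('scene')
cv2.imwrite('pics/a10.png',cv2.resize(S[70:220,210:410],(800,600),interpolation=2)[:,:,::-1])"
```

```text
t 15.77 pos [ 0.556  -0.045   0.1461] w 20.0 F [-0.3 -0.9 -0. ] q [ 0.65  0.55 -0.8   1.86  0.48  0.93 -0.38]
shift tool mm [-1. -2.  0.] turn deg [ 0.17 -0.14 -0.22]
```

View pics/a10.png

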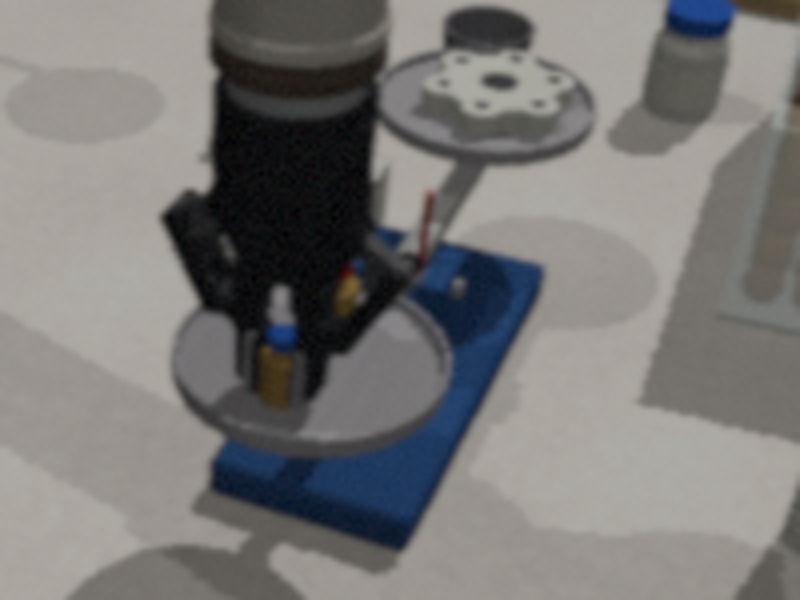

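Request:
carry_out:
  rows: [0,0,0,0,0,0,26,0,0,0,0,0,0,30,0,0,0,0,0,0,36,0,0,0,0,0,0,42,0,0,0,0,0,0,48,0,0,0,0,0,0,50,0,0,0,0,0,0,50,0,0,0,0,0,0,50,0,0,0,0,0,0,50]

```text
t: 16.57
position: [0.5567, -0.0443, 0.1467]
eef_rot: [3.139, -0.005, 0.007]
ft_force: [-0.1, -0.7, -0.4]
gripper_width: 0.0428
```

```bash
python3 -c "
from h import *
go([.555,-.043,.25])
S=manip.camera('scene')
cv2.imwrite('pics/a11.png',cv2.resize(S[70:220,210:410],(800,600),interpolation=2)[:,:,::-1])"
```

```text
t 16.57 pos [ 0.5567 -0.0443  0.1467] w 42.8 F [-0.1 -0.7 -0.4] q [ 0.65  0.55 -0.8   1.86  0.48  0.93 -0.38]
shift tool mm [  -1.3   -1.1 -103.3] turn deg [ 0.13 -0.24 -0.2 ]
```

View pics/a11.png

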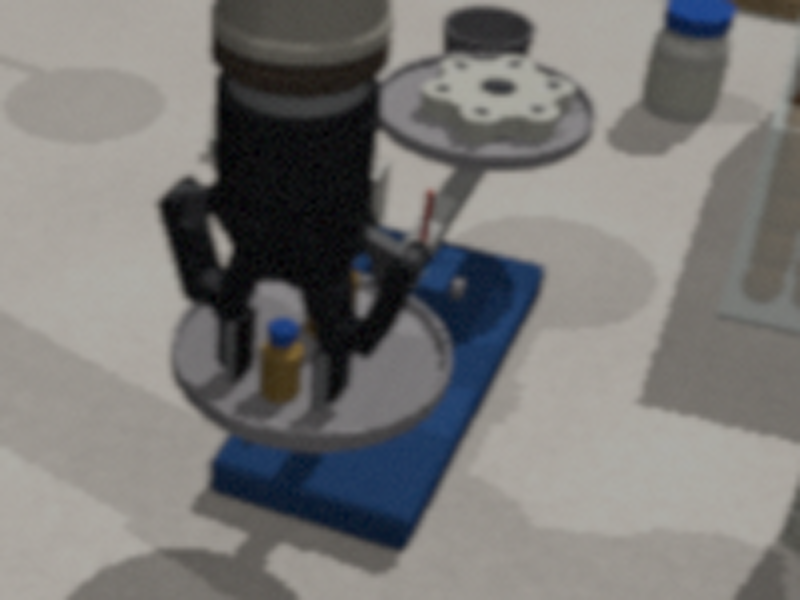

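The blue weight is free and upright at about (280,365). The fingers straddle it with clear gaps. Rising straight up.

Request:
carry_out:
  rows: [0,0,-5,0,0,0,50,0,0,-10,0,0,0,50,0,0,-18,0,0,0,50,0,0,-25,0,0,0,50,0,0,-25,0,0,0,50,0,0,-20,0,0,0,50,0,0,-15,0,0,0,50,0,0,-5,0,0,0,50]

```text
t: 17.28
position: [0.5548, -0.0428, 0.278]
eef_rot: [3.141, -0.001, 0.002]
ft_force: [0.7, -0.1, 0.1]
gripper_width: 0.0429
```

Request:
carry_out:
  rows: [0,35,0,0,0,0,50,0,35,0,0,0,0,50,0,35,0,0,0,0,50,0,35,0,0,0,0,50,0,35,0,0,0,0,50,0,25,0,0,0,0,50,0,10,0,0,0,0,50,0,0,0,0,0,0,50,0,0,0,0,0,0,50,0,0,0,0,0,0,50]

```text
t: 18.12
position: [0.5565, -0.2551, 0.283]
eef_rot: [3.141, 0.014, 0.012]
ft_force: [-0.1, 0.5, -0.3]
gripper_width: 0.0429
```

```bash
python3 - <<'E'
from h import *
s=manip.read_state(); print(s["t"],s["position"],s["joint_vel"].round(3))
S=manip.camera('scene');T=manip.camera('top')
np.save('S1.npy',S);np.save('T1.npy',T)
a,b=S[60:210,200:390],T[130:260,0:300]
cv2.imwrite('pics/a12.png',np.vstack([cv2.resize(a,(456,300)),])[:,:,::-1].repeat(1,0))
cv2.imwrite('pics/a12.png',cv2.resize(a,(760,600),interpolation=2)[:,:,::-1])
cv2.imwrite('pics/t12.png',cv2.resize(b,(780,338),interpolation=2)[:,:,::-1])
E
```

```text
18.1167 [ 0.55653605 -0.25506552  0.28298333] [-0.014 -0.006 -0.017  0.016 -0.016 -0.003 -0.008]
```

View pics/a12.png

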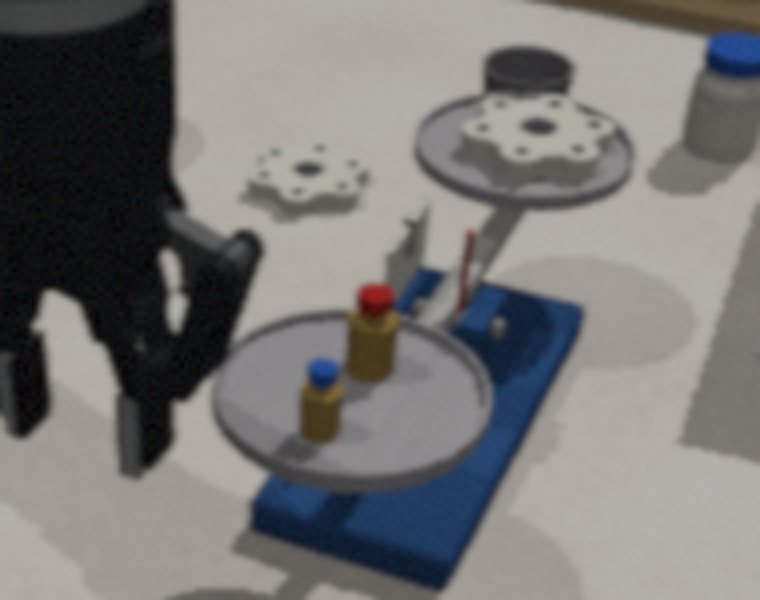

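View pics/t12.png

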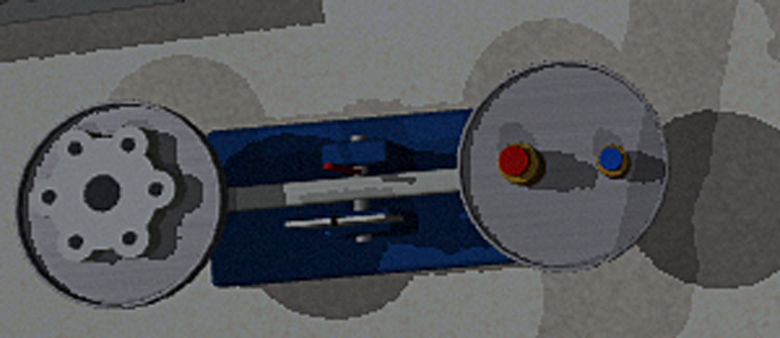

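Both weights stand upright on the pan and the gripper is clear of it. Now I measure the tilt, wait a second, and measure again.

Request:
carry_out:
  rows: [0,0,0,0,0,0,50,0,0,0,0,0,0,50,0,0,0,0,0,0,50,0,0,0,0,0,0,50,0,0,0,0,0,0,50,0,0,0,0,0,0,50,0,0,0,0,0,0,50,0,0,0,0,0,0,50,0,0,0,0,0,0,50,0,0,0,0,0,0,50]

```text
t: 19.05
position: [0.5585, -0.2471, 0.2845]
eef_rot: [3.141, 0.033, 0.015]
ft_force: [0.4, -0.3, 0.2]
gripper_width: 0.0429
```

```bash
python3 - <<'E'
from h import *
S0,T0=[cv2.imread(f"pics/{n}0.png")[:,:,::-1].copy() for n in("scene","top")]
S=manip.camera('scene');T=manip.camera('top');np.save('S2.npy',S)
def m(S,T,tag):
    print(tag)
    for c,bs,bt in (("red",(285,125,300,145),(190,180,212,205)),("blue",(270,145,288,165),(225,180,248,205))):
        a=blob(S,c,bs);b=blob(T,c,bt); print(c,a,b,tri(a[0],b[0]) if a and b else None)
m(np.load('S1.npy'),np.load('T1.npy'),1); m(S,T,2)
# plate hub (dark centre hole) before/after, both views
def hub(im,box):
    x0,y0,x1,y1=box;g=cv2.cvtColor(im,cv2.COLOR_RGB2GRAY)[y0:y1,x0:x1]
    w=(g<(g.min()+60)) ; n,l,st,ce=cv2.connectedComponentsWithStats((g<70).astype(np.uint8))
    k=1+np.argmax(st[1:,4]); return ce[k]+[x0,y0],st[k][4]
for tag,s,t,bs,bt in ((0,S0,T0,(322,92,344,108),(35,192,56,216)),(2,S,T,(325,84,345,100),(28,192,50,216))):
    a,b=hub(s,bs),hub(t,bt); print("hub",tag,a,b,tri(a[0],b[0]))
E
```

```text
1
red (array([293.76923077, 133.5       ]), array([ 6,  7,  7,  4, 26], dtype=int32)) (array([196.88421053, 191.27368421]), array([ 2,  6, 11, 11, 95], dtype=int32)) (array([0.55565068, 0.01894019, 0.18263325]), np.float64(0.519857044103944))
blue (array([280.4516129 , 152.58064516]), array([ 8,  5,  6,  6, 31], dtype=int32)) (array([234.21052632, 190.49122807]), array([ 5,  7,  9,  8, 57], dtype=int32)) (array([ 0.55625471, -0.04442465,  0.17352706]), np.float64(0.0008014864237735355))
2
red (array([293.76923077, 133.5       ]), array([ 6,  7,  7,  4, 26], dtype=int32)) (array([196.88421053, 191.27368421]), array([ 2,  6, 11, 11, 95], dtype=int32)) (array([0.55565068, 0.01894019, 0.18263325]), np.float64(0.519857044103944))
blue (array([280.4516129 , 152.58064516]), array([ 8,  5,  6,  6, 31], dtype=int32)) (array([234.21052632, 190.49122807]), array([ 5,  7,  9,  8, 57], dtype=int32)) (array([ 0.55625471, -0.04442465,  0.17352706]), np.float64(0.0008014864237735355))
hub 0 (array([333.27272727,  96.54545455]), np.int32(11)) (array([ 44.62987013, 204.38311688]), np.int32(154)) (array([0.54249527, 0.31476902, 0.12869117]), np.float64(0.26347662603789385))
hub 2 (array([334.375,  91.375]), np.int32(8)) (array([ 38.80392157, 203.87581699]), np.int32(153)) (array([0.54266769, 0.31690891, 0.14315519]), np.float64(0.380102771676066))
```

The knob positions are identical in two looks a second apart, so the beam is at rest. By the knobs the floor is at z ≈ 134 mm, against 132 when level, which is about -0.013 rad. The plate's hub rose 14–16 mm of the expected 19, or about -0.02 to -0.03 rad. Both are inside ±0.045, so I hand in.

```bash
python3 -c "
from h import *
print(manip.close_job())"
```

```text
the job is handed in; nothing more can be done
None
```

I stood the 200 g weight and then the 100 g weight upright on the empty pan, and the beam came to rest close to level. I handed the job in at about 19 s of the 58 s allowed; no verdict was reported.

**Placement:** by triangulation the 200 g weight stands about 28 mm from the pan's centre and the 100 g weight about 36 mm, against a limit of 70 mm. Both look upright in the pictures, and the arm is well clear of the balance.

**Beam at rest:** both knobs were at the same pixels in two looks about 1 s apart.

**Beam level:** the two measurements differ but both lie within the ±0.045 rad limit:
- The height of the weights' knobs gives about -0.013 rad.
- The rise of the plate's hub gives about -0.02 to -0.03 rad. It is the coarser of the two, because the hub covers only about 10 pixels in the scene view.

Both say the plate's pan is slightly low, so the plate may weigh slightly over 300 g. I did not separately check the red pointer against its black mark.

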